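Reject the weak spring clip

ROBOT

A 7-joint arm with a two-finger parallel gripper is mounted at the origin on a cart in front of the work surface, level with it; the furniture and walls round the work are solid. World frame = base frame: x ahead of the robot, y to its left, z up, the work surface at z = 0. Lengths are in m, angles in rad, forces in N, time in s.
With the tool pointing down it reaches from about 0.425 to 0.95 m from the base axis. Payload 4.7 kg.
Tool frame: the origin (TCP) lies on the centre line of the jaws, within the pads' length; the fingertips stand robot.nose_length ahead of it and the grasp point (between the pads) lies 8 mm behind it (robot.nose_length is the distance from the TCP to the fingertips, in m); z points along the fingers, x is the direction in which the jaws open and shut, and the axes are right-handed (so a half turn about z gives the same grasp; the last joint's range is limited). The gripper opens to 85 mm and grips with 20 to 120 N. Pads are 22 mm wide; open, the fingers measure 114 mm over their backs; the gripper's body (76 mm by 85 mm) begins 54 mm behind the grasp point. The pads swing forward as they close: fully open they stand 13 mm farther back than shut.
Start: joints at [1.254, 0.469, -0.049, 1.532, 0.024, 1.141, -0.082], TCP at [0.192, -0.647, 0.242] pointing down, gripper open.
Joint ranges: [-2.59, 2.59], [-0.33, 1.99], [-1.39, 1.29], [0.1, 2.45], [-1.04, 4.18], [0.21, 1.99], [-2.66, 2.66]. Speed limits (rad/s): [2.57, 2.57, 3.14, 3.14, 3.14, 3.14, 3.14].

INTERFACE

Orientations are given as [roll, pitch, yaw] about the fixed x, y, z axes, in that order (R = Rz(yaw) Ry(pitch) Rx(roll)).
In Python, from plant import robot gives the robot as it stands. Calls block until the motion is done:
- robot.goto(position, orientation): joint-space move of the TCP to a pose.
- robot.move_straight(position, vel=0.15, attitude=None, contact_N=None): straight line of the TCP; attitude=None keeps the orientation; vel is the mean speed in m/s. With contact_N (N) it stops when the force on the tool has changed by that much, and returns True; else False.
- robot.move_joints(angles): joint-space move.
- robot.grip(opening, strength=None): opening from 0.0 (shut) to 1.0 (fully open); strength is the grip in N (None keeps the last); returns when the fingers have stopped.
- robot.sleep(seconds).
- robot.inverse_kinematics(position, orientation): joint angles nearest the present ones, or None.
- robot.sense(): the state.
- robot.grab_frame(name): name is "scene" or "top" or "wrist"; returns a dict with "image" (480x640x3 uint8, red, green, blue), "range_z" (480x640 float32, m along the optical axis (not along the pixel's ray), 0 where there is no reading), "fx", "fy", "cx", "cy" (pixels), "R" (3x3) and "t" (3): a world point X has camera coordinates R X + t. Camera axes: x right, y down, z forward; pixel columns grow to the right and rows downward; lengths in m; the calibration is good to about 2 mm. The wrist camera is an equidistant fisheye: a pixel r from the principal point sees the ray r / f radians off the axis. A picture is of the moment at which its call begins.
A pose or a line that the arm cannot do raises robot.IKError and nothing moves.
- robot.close_job(): hands the job in, once; it reports no verdict.
The state is a dict: "t": time; "joint_pos": joint angles; "joint_velocities": joint speeds; "effort": joint torques, N m; "tcp_pos": TCP position; "tcp_rot": TCP orientation; "wrist_force": force on the tool from outside, world axes, zero at the start; "torque": the same for the moment, N m; "opening": opening from 0.0 (shut) to 1.0 (fully open).
Only numpy, scipy, OpenCV 4.12 (cv2) and the standard library are available. Lean on these libraries where they do the work, as an engineer would, in place of code of your own. Each camera call takes 0.05 s, during which the arm holds its last target.

TASK

Three spring clips that look alike are clamped on the leaning tongues of the clip stand, and one of them has lost its spring. Going from left to right as the robot sees them, give the finger grips of each clip a firm squeeze to feel how stiff it is. Then, once all three have been felt, take the weak clip off and put it in the open plastic tub, leaving the two stiff clips clamped on their tongues and without knocking over the beaker or the dropper bottle.

Things in the scene. Friction and masses are not known exactly. Their poses are not given: they have to be found in the camera images.
- clip_stand: Fixed grey stand, foot 100 (x) x 270 (y) mm, origin under its centre. Three tongues, 24 mm deep, 4 mm thick (along y), at y = +100, 0, -100 mm (left, middle, right as the robot sees them) lean 25 degrees from vertical to -x (the robot); each carries a clip, pivot at x = -2, z = 83 mm. A hood plate roofs x = -3 to +50 mm at z = 230 to 238 mm: reach in under it with the hand tilted.
- clip_a: One of three white spring clips that look alike (like clothes pegs, 40 g), on any of the tongues. Origin on its pivot; z along the tongue, up and leaning 25 degrees to the robot; y = the stand's y, the squeezing line. Finger grips: bars 10 mm thick, 22 mm long along x, at z = +30, y = +15 and -15 mm; 40 mm over their outsides, 26 mm at full squeeze. Top end z = +35, jaw ends z = -27 mm.
- clip_b: As clip_a. The rubber-faced jaws hold 21 mm of the tongue's end; squeezing the grips opens them (10 mm at full squeeze), and the clip then comes off along its z; let go, it clamps again. One of the three clips is weak; which one is not told.
- clip_c: As clip_a. A stiff clip's grips begin to yield at about 11 N, come 2.5 mm together at 14 N, 6 mm at 20 N and reach the stop (13.5 mm) at about 30 N. The weak clip's begin to yield at 1 N and reach the stop at about 6 N.
- clip_a_arm (a joint): Squeeze of clip_a: about 0 as clamped on its tongue, grows as the grips are pressed together (30 mm per rad), 0.45 rad at the stop. A squeeze counts from 0.07 rad (2 mm), held for a fifth of a second. Off its tongue and let go, a stiff clip shuts fully (-0.19), the weak one's jaws stay ajar (-0.05 to -0.13).
- clip_b_arm (a joint): The same for clip_b.
- clip_c_arm (a joint): The same for clip_c.
- reject_tub: Open translucent plastic tub, fixed, 128 x 132 mm over the rim and 51 mm high, inner floor about 104 x 108 mm and 2 mm above the worktop. Origin at the centre of its underside, z up.
- beaker: Small clear beaker, 46 mm across and 57 mm high, standing loose behind the tub; origin at the centre of its underside, z up. Not part of the work.
- dropper_bottle: Small brown dropper bottle with a green cap, 28 mm across and 69 mm high, standing loose in front of the clip stand; origin at the centre of its underside, z up. Not part of the work.
Mind the look-alikes: they are no part of the job. Leave any purple look-alike of the clip_b alone. Leave any purple look-alike of the dropper_bottle alone.

How it is judged:
On the way, in this order (a step that is already met when the one before it is completed fails the run):
1. the left clip has been squeezed, all three still on the stand (distance between each of clip_a, clip_b, clip_c and clip_stand below 0.15 m and ((value of joint clip_a_arm above 0.07 rad and y of clip_a in the frame of clip_stand between 0.07 and 0.13 m) or (value of joint clip_b_arm above 0.07 rad and y of clip_b in the frame of clip_stand between 0.07 and 0.13 m) or (value of joint clip_c_arm above 0.07 rad and y of clip_c in the frame of clip_stand between 0.07 and 0.13 m))), for 0.2 s.
2. the middle clip has been squeezed, all three still on the stand (distance between each of clip_a, clip_b, clip_c and clip_stand below 0.15 m and ((value of joint clip_a_arm above 0.07 rad and y of clip_a in the frame of clip_stand between -0.03 and 0.03 m) or (value of joint clip_b_arm above 0.07 rad and y of clip_b in the frame of clip_stand between -0.03 and 0.03 m) or (value of joint clip_c_arm above 0.07 rad and y of clip_c in the frame of clip_stand between -0.03 and 0.03 m))), for 0.2 s.
3. the right clip has been squeezed, all three still on the stand (distance between each of clip_a, clip_b, clip_c and clip_stand below 0.15 m and ((value of joint clip_a_arm above 0.07 rad and y of clip_a in the frame of clip_stand between -0.13 and -0.07 m) or (value of joint clip_b_arm above 0.07 rad and y of clip_b in the frame of clip_stand between -0.13 and -0.07 m) or (value of joint clip_c_arm above 0.07 rad and y of clip_c in the frame of clip_stand between -0.13 and -0.07 m))), for 0.2 s.
At the end, for the whole second after the job is handed in: The weak clip (the one whose jaws stay ajar when let go) lies at rest in the tub, its pivot inside the walls and below the rim; the other two are clamped on their own tongues within 12 mm and about 0.35 rad of how they stood, grips released; beaker and dropper bottle stand upright (((x of clip_a in the frame of reject_tub between -0.055 and 0.055 m and y of clip_a in the frame of reject_tub between -0.055 and 0.055 m and z of clip_a in the frame of reject_tub between 0 and 0.045 m and value of joint clip_a_arm above -0.155 rad and distance of each of clip_b, clip_c from where it was at the start of the episode below 0.012 m and angle between the y axis of each of clip_b, clip_c and the y axis of clip_stand, either way round below 0.35 rad and angle between clip_b's own z axis and vertical between 0.1 and 0.78 rad and value of joint each of clip_b_arm, clip_c_arm below 0.05 rad and angle between clip_c's own z axis and vertical between 0.1 and 0.78 rad) or (x of clip_b in the frame of reject_tub between -0.055 and 0.055 m and y of clip_b in the frame of reject_tub between -0.055 and 0.055 m and z of clip_b in the frame of reject_tub between 0 and 0.045 m and value of joint clip_b_arm above -0.155 rad and distance of each of clip_a, clip_c from where it was at the start of the episode below 0.012 m and angle between the y axis of each of clip_a, clip_c and the y axis of clip_stand, either way round below 0.35 rad and angle between clip_a's own z axis and vertical between 0.1 and 0.78 rad and value of joint each of clip_a_arm, clip_c_arm below 0.05 rad and angle between clip_c's own z axis and vertical between 0.1 and 0.78 rad) or (x of clip_c in the frame of reject_tub between -0.055 and 0.055 m and y of clip_c in the frame of reject_tub between -0.055 and 0.055 m and z of clip_c in the frame of reject_tub between 0 and 0.045 m and value of joint clip_c_arm above -0.155 rad and distance of each of clip_a, clip_b from where it was at the start of the episode below 0.012 m and angle between the y axis of each of clip_a, clip_b and the y axis of clip_stand, either way round below 0.35 rad and angle between clip_a's own z axis and vertical between 0.1 and 0.78 rad and value of joint each of clip_a_arm, clip_b_arm below 0.05 rad and angle between clip_b's own z axis and vertical between 0.1 and 0.78 rad)) and linear speed of each of clip_a, clip_b, clip_c below 0.03 m/s and angle between each of beaker, dropper_bottle's own z axis and vertical below 0.3 rad); the robot touches nothing.
It fails at once if the beaker or the dropper bottle is knocked over (angle between any of beaker, dropper_bottle's own z axis and vertical above 0.6 rad).
It also fails if it takes over 61 s, if anything falls off the work surface, if the arm or the gripper's body presses on something with over 40 N, if the wrist force passes 120 N, or if a joint passes its speed limit or range.

## Working session

There is one attempt and no reset: what is moved stays moved. The work goes in short steps, each a Python script; the robot and the scene stay as the last script left them, time stands still between calls to the robot, and variables do not carry over. Pictures are saved under pics/ and viewed, and the job is handed in when it is done.

```bash
ls; mkdir -p pics; python3 - <<'E'
from plant import robot
import cv2,numpy as np,pickle
s=robot.sense();print(s['t'],s['tcp_pos'],s['tcp_rot'],s['wrist_force'],s['opening'],robot.nose_length)
for n in ["scene","top"]:
    f=robot.grab_frame(n);pickle.dump(f,open(f'{n}.pkl','wb'));cv2.imwrite(f'pics/{n}0.png',f['image'][:,:,::-1]);print(n,f['fx'],f['cx'],-f['R'].T@f['t'],f['R'])
E
```

```text
pics
0.0 [ 0.19143105 -0.64668774  0.24125317] [ 3.14152747e+00  1.98173578e-03 -1.28296186e+00] [ 0.19827845  0.63606424 -0.37077163] 1.0012554141795784 0.011
scene 490.8116306816627 319.05198704426914 [ 0.10389081 -0.32713792  0.69774697] [[ 0.60127814 -0.79892897 -0.0133077 ]
 [-0.58989515 -0.43260114 -0.68182107]
 [ 0.53896967  0.41781426 -0.73139793]]
top 562.2271554348654 320.6804054323492 [ 0.44017299 -0.01684125  0.99545598] [[-0.02819747 -0.99706464 -0.0711829 ]
 [-0.98915421  0.03810099 -0.14185298]
 [ 0.14414873  0.06641097 -0.98732504]]
```

View pics/scene0.png

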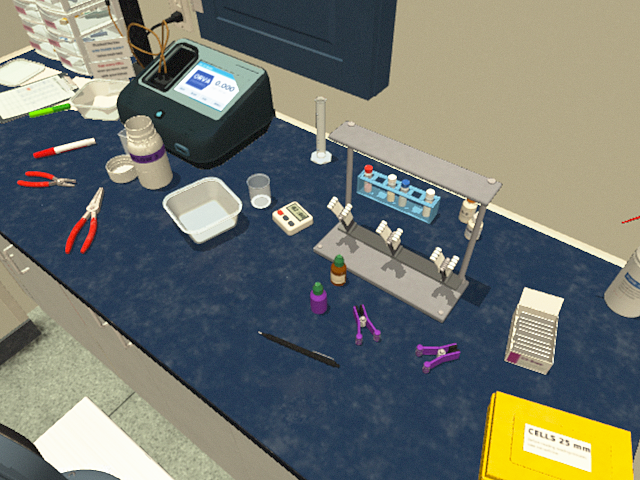

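View pics/top0.png

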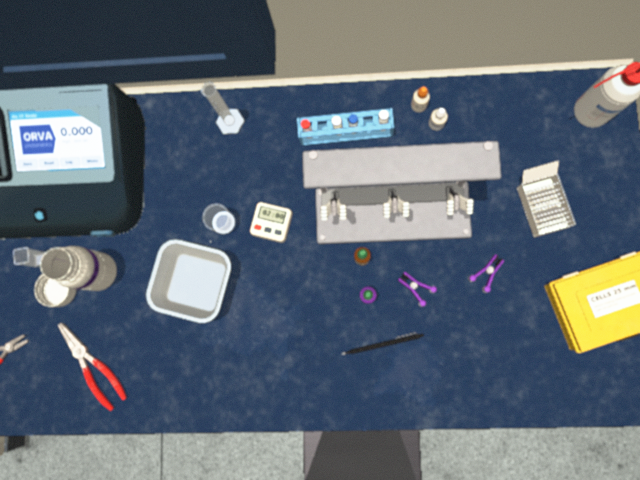

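The two pictures show the stand with three white clips, at about (341,212), (389,236) and (443,264) in the scene view. The brown dropper bottle is at (339,270), the tub at (203,208) and the beaker at (259,190). The look-alikes to leave alone are the purple bottle at (318,298) and the purple clips at (366,325) and (438,354). Next I locate everything.

```bash
cat > h.py <<'E'
import numpy as np,cv2,pickle
def cloud(f):
    z=f['range_z'].astype(float);v,u=np.indices(z.shape)
    p=np.stack([(u-f['cx'])/f['fx']*z,(v-f['cy'])/f['fy']*z,z],-1)
    w=(p-f['t'])@f['R'];w[z<=0]=np.nan
    return w
def ray(f,u,v,h):
    d=np.array([(u-f['cx'])/f['fx'],(v-f['cy'])/f['fy'],1])@f['R'];c=-f['R'].T@f['t']
    return c+d*(h-c[2])/d[2]
def proj(f,X):
    c=f['R']@np.asarray(X)+f['t'];return f['fx']*c[0]/c[2]+f['cx'],f['fy']*c[1]/c[2]+f['cy']
E
python3 - <<'E'
from h import *
np.set_printoptions(precision=4,suppress=True)
for n in ['scene','top']:
    f=pickle.load(open(n+'.pkl','rb'));w=cloud(f);z=w[...,2]
    print(n,'valid',np.isfinite(z).mean(), 'table z',np.nanmedian(z[300:340,300:340]))
    hsv=cv2.cvtColor(f['image'],cv2.COLOR_RGB2HSV)
    # hood
    R=(w[...,0]>.5)&(w[...,0]<.95)&(w[...,1]>-.35)&(w[...,1]<.25)
    m=R&(z>.222)&(z<.25)
    n_,l,st,ce=cv2.connectedComponentsWithStats(m.astype(np.uint8));k=1+np.argmax(st[1:,4])
    print('hood',cv2.minAreaRect(w[l==k][:,:2].astype(np.float32)),np.median(w[l==k][:,2]))
    grey=(hsv[...,1]<60)&(hsv[...,2]>60)
    m=R&(z>.003)&(z<.025)&grey
    n_,l,st,ce=cv2.connectedComponentsWithStats(m.astype(np.uint8));k=1+np.argmax(st[1:,4])
    print('foot',cv2.minAreaRect(w[l==k][:,:2].astype(np.float32)),np.median(w[l==k][:,2]),st[k])
    m=R&(z>.07)&(z<.15)&(hsv[...,1]<50)&(hsv[...,2]>150)
    n_,l,st,ce=cv2.connectedComponentsWithStats(m.astype(np.uint8))
    for k in range(1,n_):
        if st[k,4]>40: print('clip',ce[k],st[k,4],np.nanmedian(w[l==k],0),np.nanpercentile(w[l==k],3,axis=0),np.nanpercentile(w[l==k],97,axis=0))
    m=(hsv[...,0]>40)&(hsv[...,0]<85)&(hsv[...,1]>90)&(z>.04)&(w[...,0]>.4)
    n_,l,st,ce=cv2.connectedComponentsWithStats(m.astype(np.uint8))
    for k in range(1,n_):
        if st[k,4]>20: print('cap',ce[k],st[k,4],np.nanmedian(w[l==k],0))
    m=(z>.035)&(z<.056)&(w[...,0]>.4)&(w[...,0]<.8)&(w[...,1]>.1)&(w[...,1]<.4)
    n_,l,st,ce=cv2.connectedComponentsWithStats(m.astype(np.uint8))
    for k in range(1,n_):
        if st[k,4]>40: print('tub?',ce[k],st[k,4],cv2.minAreaRect(w[l==k][:,:2].astype(np.float32)),np.nanpercentile(w[l==k],97,axis=0)[2])
E
```

```text
scene valid 0.9960026041666666 table z 0.0002534528021978007
hood ((0.8765844702720642, -0.045213937759399414), (0.07818140834569931, 0.6025453805923462), 9.415358543395996) 0.23645118019134068
foot ((0.6269117593765259, -0.07590954005718231), (0.10086077451705933, 0.2756249010562897), 0.3107827305793762) 0.012579931288856348 [ 314  222  155  101 6294]
clip [320.5132 116.3477] 302 [0.8077 0.2091 0.117 ] [0.8036 0.2027 0.0731] [0.8244 0.2224 0.1492]
clip [332.32 202.18] 50 [0.6122 0.036  0.1141] [0.603  0.0324 0.1101] [0.6209 0.0405 0.1185]
clip [344.0482 210.6747] 83 [0.616  0.0092 0.1117] [0.6026 0.0027 0.0811] [0.6295 0.0288 0.1185]
clip [381.1579 226.4737] 57 [ 0.6125 -0.0637  0.114 ] [ 0.6033 -0.0672  0.1097] [ 0.6216 -0.0591  0.1186]
clip [393.4696 235.4783] 115 [ 0.6182 -0.0888  0.1085] [ 0.6047 -0.0966  0.0805] [ 0.6337 -0.0714  0.1183]
clip [435.3492 253.3968] 63 [ 0.6119 -0.1629  0.114 ] [ 0.6032 -0.1671  0.1092] [ 0.6203 -0.1587  0.1189]
clip [448.0884 262.898 ] 147 [ 0.6188 -0.181   0.0921] [ 0.6045 -0.1962  0.0812] [ 0.6336 -0.1714  0.1189]
cap [338.5909 260.8977] 88 [ 0.
[... 1433 characters left out ...]
0.5484 -0.0222  0.0645]
cap [367.6122 294.4286] 49 [ 0.4817 -0.0293  0.0661]
tub? [139.0517 182.8554] 484 ((0.6988857984542847, 0.36739739775657654), (0.029308803379535675, 0.20018558204174042), 79.71453094482422) 0.055408810640445415
tub? [209.8033 213.3115] 122 ((0.6293614506721497, 0.23388896882534027), (0.025528591126203537, 0.0451718308031559), 45.9191780090332) 0.05556323047572452
tub? [224.8667 223.8833] 60 ((0.614018440246582, 0.21448317170143127), (0.01264334749430418, 0.03926053270697594), 56.29145050048828) 0.055233694050707695
tub? [182.9116 280.061 ] 1606 ((0.5151532292366028, 0.27750957012176514), (0.13254809379577637, 0.12761636078357697), 74.17337799072266) 0.0531137728187798
```

```bash
cat >> h.py <<'E'
from scipy.spatial.transform import Rotation as Ro
A=0.62   # hand tilt
def ori(a=A,sgn=1):
    z=np.array([np.sin(a),0,-np.cos(a)]);x=np.array([0,sgn,0]);y=np.cross(z,x)
    return Ro.from_matrix(np.stack([x,y,z],1)).as_euler('xyz')
def pose(g,back=0,a=A):  # TCP so that grasp point (8 mm behind) is at g, then 'back' along the tool
    return np.array(g)-np.array([np.sin(a),0,-np.cos(a)])*(back-.008)
O=np.array([.6275,-.078,0]); CL=np.array([-np.sin(np.radians(25)),0,np.cos(np.radians(25))])
def gripc(dy,up=.030): return O+[-.002,dy,.083]+CL*up
E
python3 - <<'E'
from h import *
from plant import robot
np.set_printoptions(precision=3,suppress=True)
for a in (.45,.62,.75):
  for sgn in (1,-1):
    for dy in (.1,0,-.1):
        for b in (0,.1):
            q=robot.inverse_kinematics(pose(gripc(dy),-(-b),a)+0,ori(a,sgn))
            print(a,sgn,dy,b,pose(gripc(dy),b,a),q)
E
```

```text
0.45 1 0.1 0 [0.616 0.022 0.103] [ 0.113  0.418 -0.299  2.108  0.787  0.253  0.707]
0.45 1 0.1 0.1 [0.573 0.022 0.193] [ 0.748  0.372 -1.064  2.1    0.868  0.555  0.672]
0.45 1 0 0 [ 0.616 -0.078  0.103] [ 0.583  0.487 -0.637  2.081  0.932  0.316  0.792]
0.45 1 0 0.1 [ 0.573 -0.078  0.193] [ 0.845  0.325 -0.899  2.092  0.581  0.445  1.123]
0.45 1 -0.1 0 [ 0.616 -0.178  0.103] [ 0.865  0.563 -0.773  2.019  0.863  0.356  1.066]
0.45 1 -0.1 0.1 [ 0.573 -0.178  0.193] [ 0.909  0.331 -0.735  2.04   0.274  0.423  1.595]
0.45 -1 0.1 0 [0.616 0.022 0.103] [-0.546  0.439  0.52   2.145 -0.813  0.223 -0.924]
0.45 -1 0.1 0.1 [0.573 0.022 0.193] [ 0.389  0.247 -0.608  2.115  0.541  0.427 -2.195]
0.45 -1 0 0 [ 0.616 -0.078  0.103] [ 0.443  0.448 -0.458  2.089  0.714  0.249 -2.162]
0.45 -1 0 0.1 [ 0.573 -0.078  0.193] [ 0.518  0.241 -0.5    2.107  0.245  0.381 -1.722]
0.45 -1 -0.1 0 [ 0.616 -0.178  0.103] [ 0.411  0.445 -0.178  2.044 -0.172  0.226 -1.145]
0.45 -1 -0.1 0.1 [ 0.573 -0.178  0.193] [ 0.575  0.265 -0.33   2.057 -0.086  0.401 -1.224]
0.62 1 0.1 0 [0.617 0.022 0.104] [ 0.752  0.73  -1.176
[... 1153 characters left out ...]
 0.385 -1.135  2.336  2.068  0.301 -0.288]
0.75 1 -0.1 0 [ 0.618 -0.178  0.104] [ 1.186  0.798 -1.165  2.178  2.08   0.471  0.07 ]
0.75 1 -0.1 0.1 [ 0.55  -0.178  0.178] [ 1.402  0.56  -1.286  2.264  1.815  0.29   0.234]
0.75 -1 0.1 0 [0.618 0.022 0.104] [ 0.201  0.448 -0.422  2.282  2.447  0.406  2.213]
0.75 -1 0.1 0.1 [0.55  0.022 0.178] [ 0.035  0.178 -0.237  2.385  2.336  0.231  2.245]
0.75 -1 0 0 [ 0.618 -0.078  0.104] [ 0.588  0.493 -0.607  2.26   2.606  0.343  2.297]
0.75 -1 0 0.1 [ 0.55  -0.078  0.178] [ 0.941  0.307 -0.944  2.341  2.285  0.22   2.6  ]
0.75 -1 -0.1 0 [ 0.618 -0.178  0.104] [ 0.942  0.585 -0.788  2.189  2.575  0.254  2.571]
0.75 -1 -0.1 0.1 [ 0.55  -0.178  0.178] None
```

```bash
python3 - <<'E'
from h import *
from plant import robot
np.set_printoptions(precision=2,suppress=True)
for a in (.7,.85,1.0):
  for sgn in (1,-1):
    for dy in (.1,0,-.1):
        print(a,sgn,dy,*[robot.inverse_kinematics(pose(gripc(dy),b,a),ori(a,sgn)) for b in (0,.06)])
E
```

```text
0.7 1 0.1 [ 0.75  0.74 -1.17  2.23  1.96  0.75 -0.22] [ 0.79  0.53 -1.17  2.28  1.84  0.59 -0.22]
0.7 1 0 [ 0.85  0.62 -0.96  2.22  2.09  0.44 -0.24] [ 1.04  0.54 -1.16  2.27  1.88  0.43 -0.05]
0.7 1 -0.1 [ 1.18  0.79 -1.17  2.15  1.91  0.47  0.21] [ 1.24  0.59 -1.15  2.2   1.75  0.31  0.28]
0.7 -1 0.1 [ 0.2   0.44 -0.42  2.26  2.3   0.34  2.36] [ 0.04  0.27 -0.24  2.32  2.26  0.22  2.34]
0.7 -1 0 [ 0.58  0.48 -0.6   2.23  2.43  0.28  2.46] [-0.21  0.28  0.35  2.33  3.94  0.22  0.82]
0.7 -1 -0.1 [ 0.35  0.44 -0.05  2.19  3.95  0.24  1.02] None
0.85 1 0.1 [ 0.75  0.8  -1.18  2.31  2.26  0.88 -0.45] [ 0.78  0.59 -1.17  2.38  2.22  0.75 -0.56]
0.85 1 0 [ 1.    0.81 -1.17  2.29  2.36  0.7  -0.34] [ 1.05  0.6  -1.16  2.37  2.38  0.56 -0.49]
0.85 1 -0.1 [ 1.21  0.84 -1.17  2.23  2.38  0.52 -0.17] [ 1.28  0.65 -1.16  2.3   2.47  0.38 -0.35]
0.85 -1 0.1 [ 0.5   0.58 -0.8   2.32  2.43  0.67  2.35] [ 0.51  0.41 -0.8   2.4   2.4   0.57  2.28]
0.85 -1 0 [ 0.74  0.59 -0.8   2.3   2.66  0.53  2.33] [ 0.92  0.49 -0.98  2.37  2.56  0.48  2.41]
0.85 -1 -0.1 [ 1.1   0.71 -0.98  2.23  2.62  0.42  2.64] [ 1.16  0.54 -0.98  2.3   2.8   0.32  2.39]
1.0 1 0.1 [ 0.75  0.91 -1.18  2.37  2.5   1.08 -0.56] None
1.0 1 0 [ 1.01  0.91 -1.18  2.36  2.63  0.88 -0.48] None
1.0 1 -0.1 [ 1.24  0.94 -1.18  2.28  2.72  0.65 -0.38] [ 1.32  0.77 -1.18  2.37  2.82  0.58 -0.58]
1.0 -1 0.1 [ 0.63  0.76 -0.99  2.38  2.56  0.98  2.38] None
1.0 -1 0 [ 0.89  0.76 -0.99  2.36  2.75  0.8   2.41] None
1.0 -1 -0.1 [ 1.13  0.79 -0.99  2.29  2.93  0.6   2.43] [ 1.32  0.77 -1.18  2.37  2.82  0.58  2.57]
```

```bash
sed -i 's/^A=.*/A=0.78/' h.py; python3 - <<'E'
from h import *
from plant import robot
np.set_printoptions(precision=2,suppress=True)
print(robot.sense()['joint_pos'])
for dy in (.1,-.1):
  for b in (0,.05,.07,.09,.11):
    p=pose(gripc(dy),b);print(dy,b,p,robot.inverse_kinematics(p,ori()))
for p in ([.5,-.3,.25],[.5,-.18,.22],[.55,-.2,.2],[.52,.02,.22]):print(p,robot.inverse_kinematics(p,ori()))
E
```

```text
[ 1.25  0.47 -0.05  1.53  0.02  1.14 -0.08]
0.1 0 [0.62 0.02 0.1 ] [ 0.75  0.77 -1.18  2.27  2.13  0.81 -0.35]
0.1 0.05 [0.58 0.02 0.14] [ 0.78  0.59 -1.17  2.33  2.07  0.68 -0.41]
0.1 0.07 [0.57 0.02 0.15] [ 0.79  0.51 -1.16  2.35  2.05  0.62 -0.43]
0.1 0.09 [0.56 0.02 0.17] [ 0.81  0.43 -1.16  2.37  2.03  0.55 -0.45]
0.1 0.11 [0.54 0.02 0.18] [ 0.83  0.34 -1.15  2.38  2.01  0.48 -0.47]
-0.1 0 [ 0.62 -0.18  0.1 ] [ 1.19  0.81 -1.17  2.19  2.18  0.48 -0.01]
-0.1 0.05 [ 0.58 -0.18  0.14] [ 1.25  0.65 -1.15  2.25  2.18  0.35 -0.09]
-0.1 0.07 [ 0.57 -0.18  0.15] [ 1.28  0.58 -1.15  2.26  2.19  0.29 -0.13]
-0.1 0.09 [ 0.56 -0.18  0.17] [ 1.31  0.5  -1.14  2.28  2.23  0.22 -0.2 ]
-0.1 0.11 [ 0.54 -0.18  0.18] [ 0.77  0.24 -0.44  2.32  4.05  0.21 -2.15]
[0.5, -0.3, 0.25] None
[0.5, -0.18, 0.22] None
[0.55, -0.2, 0.2] None
[0.52, 0.02, 0.22] [ 1.    0.18 -1.25  2.38  1.86  0.3  -0.36]
```

```bash
python3 - <<'E'
from h import *
from plant import robot
np.set_printoptions(precision=3,suppress=True)
q=np.array(robot.inverse_kinematics(pose(gripc(.1),.11),ori()));q0=np.array(robot.sense()['joint_pos'])
for k in (.4,.75,1):
    robot.move_joints(q0+k*(q-q0));s=robot.sense();print(s['t'],s['tcp_pos'],s['wrist_force'])
robot.grip(.75,20)
g=robot.move_straight(pose(gripc(.1),.045),vel=.1)
s=robot.sense();print(s['t'],s['tcp_pos'],s['joint_pos'],s['opening'],s['wrist_force'])
for n in ['wrist','scene']:
    f=robot.grab_frame(n);pickle.dump(f,open(n+'1.pkl','wb'));cv2.imwrite(f'pics/{n}1.png',f['image'][:,:,::-1])
E
```

```text
1.0167 [ 0.37  -0.519  0.188] [-0.102 -0.768  0.413]
2.2167 [ 0.552 -0.259  0.188] [ 0.905 -0.286 -0.371]
3.2833 [0.542 0.021 0.183] [-0.211 -0.2    0.725]
4.4333 [0.587 0.022 0.137] [ 0.719  0.552 -1.081  2.326  2.115  0.635 -0.476] 0.7515499349721476 [-0.791 -0.613  0.025]
```

View pics/wrist1.png

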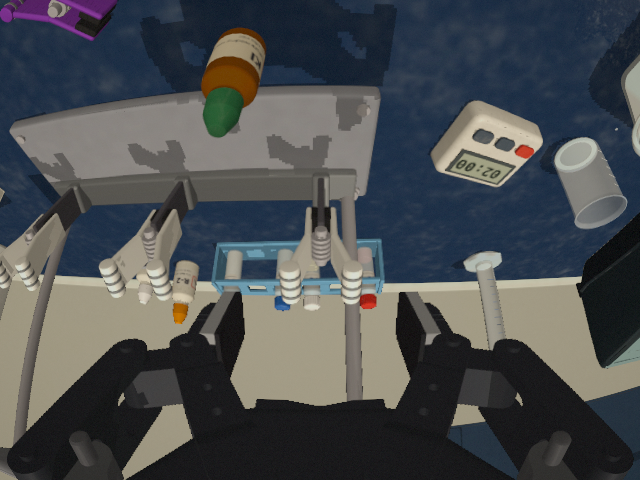

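View pics/scene1.png

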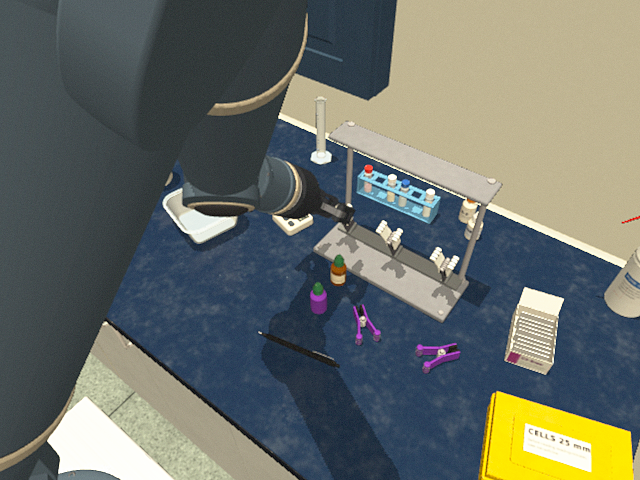

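The wrist view shows the left clip's grips at (290,283) and (351,283), centred between the pads at columns 242 and 398. Now I squeeze the left clip.

```bash
cat >> h.py <<'E'
def squeeze(robot,dy,tag,target=.33):
    np.set_printoptions(precision=3,suppress=True)
    c=robot.move_straight(pose(gripc(dy),0),vel=.08,contact_N=8)
    s=robot.sense();print(tag,'in',c,s['t'],s['tcp_pos'],s['wrist_force'])
    if c: return
    robot.grip(target,20);robot.sleep(.35);s=robot.sense()
    print('squeezed',s['t'],'opening mm',s['opening']*85,s['wrist_force'])
    f=robot.grab_frame('wrist');cv2.imwrite(f'pics/w_{tag}.png',f['image'][:,:,::-1])
E
python3 - <<'E'
from h import *
from plant import robot
squeeze(robot,.1,'left')
E
```

```text
left in False 5.2417 [0.618 0.022 0.105] [-0.76   0.27   0.553]
squeezed 5.9667 opening mm 32.941179027536215 [-4.181 -0.381  5.72 ]
```

View pics/w_left.png

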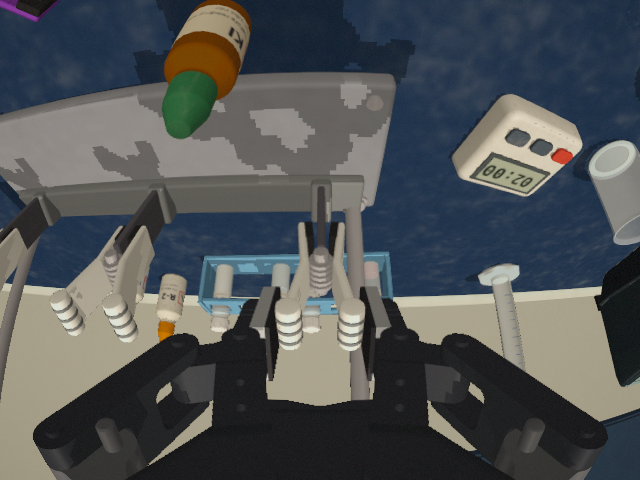

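```bash
python3 - <<'E'
from h import *
from plant import robot
robot.grip(.7,20)
robot.move_straight(pose(gripc(.1),.045),vel=.12)
f=robot.grab_frame('wrist');cv2.imwrite('pics/w_left_after.png',f['image'][:,:,::-1])
robot.move_straight(pose(gripc(0),.045),vel=.12)
f=robot.grab_frame('wrist');cv2.imwrite('pics/w_mid_pre.png',f['image'][:,:,::-1])
squeeze(robot,0,'mid')
E
python3 -c "
import cv2,numpy as np
a=[cv2.imread(f'pics/w_{n}.png')[:420] for n in('left_after','mid_pre','mid')]
cv2.imwrite('pics/c1.png',cv2.resize(np.vstack([np.hstack(a[:2]),np.hstack([a[2],a[2]*0])]),(800,525)))"
```

```text
mid in False 8.7083 [ 0.618 -0.078  0.104] [ 0.181 -0.326 -0.19 ]
squeezed 9.4083 opening mm 33.014506089646474 [-4.92  -0.08   6.001]
```

View pics/c1.png

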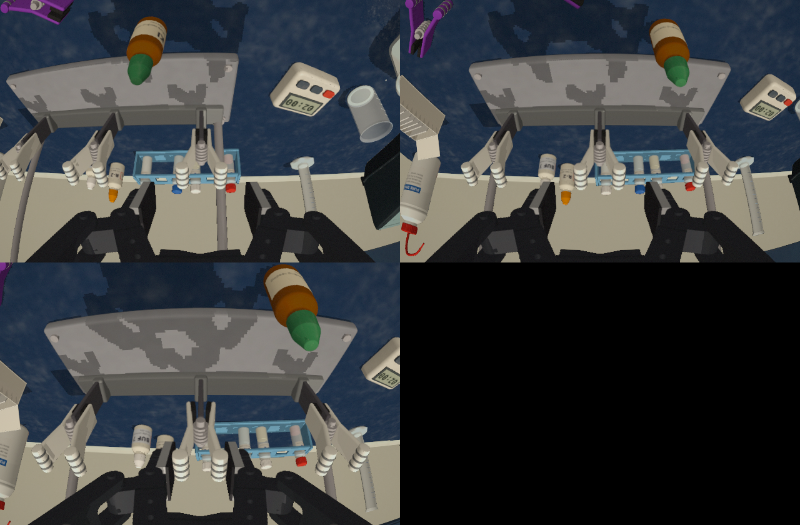

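The left clip still sits as it did. The left and middle clips both stalled at 33 mm with 20 N, so both are stiff. The right clip is next.

```bash
python3 - <<'E'
from h import *
from plant import robot
robot.grip(.7,20)
robot.move_straight(pose(gripc(0),.045),vel=.12)
robot.move_straight(pose(gripc(-.1),.045),vel=.12)
f=robot.grab_frame('wrist');cv2.imwrite('pics/w_right_pre.png',f['image'][:,:,::-1])
squeeze(robot,-.1,'right')
E
python3 -c "
import cv2,numpy as np
a=[cv2.imread(f'pics/w_{n}.png')[:420] for n in('right_pre','right')]
cv2.imwrite('pics/c2.png',cv2.resize(np.hstack(a),(800,262)))"
```

```text
right in False 12.1083 [ 0.618 -0.178  0.104] [-0.068  0.606  0.718]
squeezed 12.8667 opening mm 28.11002707247571 [-4.522  0.582  5.526]
```

View pics/c2.png

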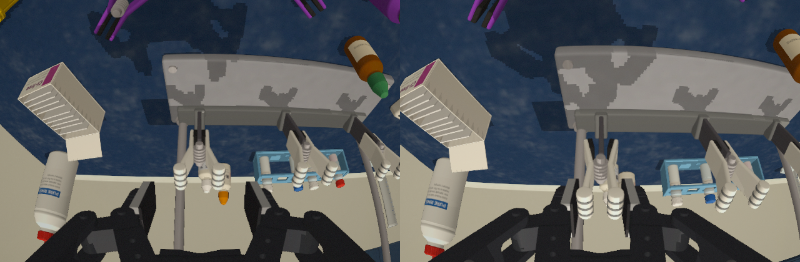

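The right clip went all the way to the 28 mm target, so it is the weak one. Next I plan its extraction and the route to the tub.

```bash
python3 - <<'E'
from h import *
from plant import robot
np.set_printoptions(precision=2,suppress=True)
print(robot.sense()['joint_pos'])
for d in (0,.02,.035,.05,.06): print(d,robot.inverse_kinematics(pose(gripc(-.1,.03+d),0),ori()))
for a in (0.05,.3,.5):
  for p in ([.57,-.178,.2],[.53,-.178,.2],[.5,-.1,.2],[.5,.27,.2],[.516,.277,.11]):
    print(a,p,robot.inverse_kinematics(pose(p,0,a),ori(a)))
E
```

```text
[ 1.08  0.68 -0.98  2.2   2.4   0.36 -0.31]
0 [ 1.08  0.68 -0.98  2.2   2.4   0.36 -0.31]
0.02 [ 1.1   0.63 -0.98  2.21  2.37  0.31 -0.31]
0.035 [ 1.11  0.59 -0.99  2.21  2.35  0.28 -0.31]
0.05 [ 1.13  0.55 -1.    2.22  2.32  0.24 -0.3 ]
0.06 [ 1.16  0.52 -1.01  2.22  2.28  0.22 -0.27]
0.05 [0.57, -0.178, 0.2] [ 1.04  0.66 -1.18  1.77  0.68  1.13  1.23]
0.05 [0.53, -0.178, 0.2] [ 1.1   0.59 -1.17  1.86  0.62  1.07  1.27]
0.05 [0.5, -0.1, 0.2] [ 1.03  0.48 -1.17  1.96  0.54  0.99  1.19]
0.05 [0.5, 0.27, 0.2] [-0.02  0.42 -0.72  1.85  0.37  0.97  0.66]
0.05 [0.516, 0.277, 0.11] [-0.03  0.58 -0.75  1.88  0.56  0.85  0.51]
0.3 [0.57, -0.178, 0.2] [ 1.15  0.55 -1.17  1.93  0.7   0.77  1.23]
0.3 [0.53, -0.178, 0.2] [ 1.21  0.46 -1.16  2.01  0.6   0.71  1.31]
0.3 [0.5, -0.1, 0.2] [ 1.12  0.33 -1.15  2.12  0.51  0.63  1.24]
0.3 [0.5, 0.27, 0.2] [ 0.09  0.39 -0.92  1.98  0.73  0.82  0.32]
0.3 [0.516, 0.277, 0.11] [-0.07  0.52 -0.75  2.03  0.92  0.7   0.14]
0.5 [0.57, -0.178, 0.2] [ 1.23  0.49 -1.17  2.06  0.8   0.48  1.15]
0.5 [0.53, -0.178, 0.2] [ 1.29  0.4  -1.15  2.13  0.63  0.4   1.3 ]
0.5 [0.5, -0.1, 0.2] [ 1.17  0.24 -1.11  2.24  0.51  0.32  1.25]
0.5 [0.5, 0.27, 0.2] [ 0.05  0.35 -0.93  2.1   1.05  0.74 -0.01]
0.5 [0.516, 0.277, 0.11] [ 0.01  0.57 -0.92  2.13  1.39  0.78 -0.31]
```

```bash
python3 - <<'E'
from h import *
from plant import robot
np.set_printoptions(precision=3,suppress=True)
robot.grip(.1,30);s=robot.sense();print(s['t'],s['opening']*85,s['wrist_force'])
robot.move_straight(pose(gripc(-.1,.08),0),vel=.06)
s=robot.sense();print(s['t'],s['opening']*85,s['wrist_force'],s['tcp_pos'])
for n in('wrist','scene'):
    f=robot.grab_frame(n);cv2.imwrite(f'pics/{n}_pull.png',f['image'][:,:,::-1])
E
python3 -c "
import cv2,numpy as np
a=[cv2.imread(f'pics/{n}_pull.png') for n in('wrist','scene')]
cv2.imwrite('pics/c3.png',cv2.resize(np.hstack(a),(800,300)))"
```

```text
13.1333 24.340032959251708 [-6.692 -0.455  8.969]
14.1167 23.841440041784885 [-0.289  0.032 -0.351] [ 0.597 -0.178  0.15 ]
```

View pics/c3.png

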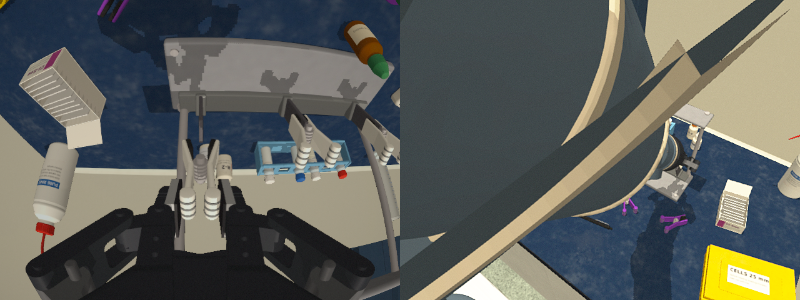

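The weak clip is off its tongue and held between the pads at about (200,205) in the wrist half of the picture. I'll carry it to the tub.

```bash
python3 - <<'E'
from h import *
from plant import robot
np.set_printoptions(precision=3,suppress=True)
def st(k): s=robot.sense();print(k,s['t'],s['opening']*85,s['tcp_pos'],s['wrist_force'],np.array(s['joint_pos']))
a=.3
try:
    robot.move_straight(pose([.535,-.178,.2],0,a),vel=.1,attitude=ori(a));st('back')
except robot.IKError as e: 
    print('IK',e); robot.goto(pose([.535,-.178,.2],0,a),ori(a));st('goto')
try:
    robot.move_straight(pose([.505,.27,.2],0,a),vel=.18);st('over')
except robot.IKError as e: print('IK2',e)
f=robot.grab_frame('wrist');cv2.imwrite('pics/wrist_over.png',f['image'][:,:,::-1])
E
```

```text
IK the arm cannot follow that straight line within its joint ranges
goto 15.7167 24.098222162762173 [ 0.537 -0.178  0.192] [-0.382 -0.575 -0.443] [ 1.206  0.476 -1.164  2.001  0.616  0.715  1.297]
over 18.3583 23.563289138461055 [0.508 0.269 0.192] [-0.739  0.475 -0.341] [ 0.152  0.434 -1.013  1.972  0.795  0.863  0.279]
```

View pics/wrist_over.png

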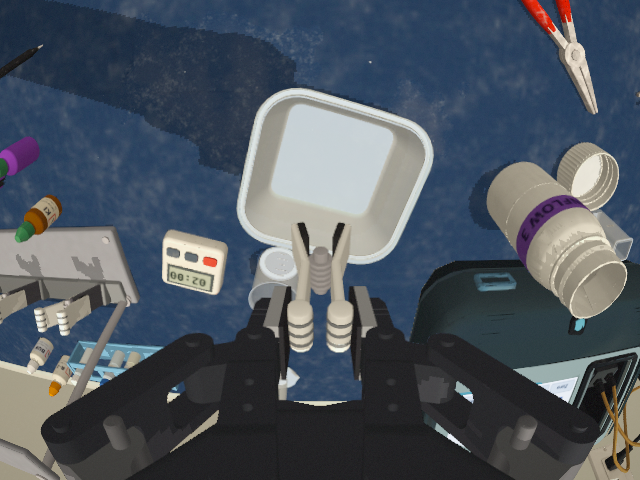

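The held clip hangs at (320,280) and the tub is seen at (340,165), with the beaker upright at (275,270) and clear of the hand. Now I lower the clip and let go.

```bash
python3 - <<'E'
from h import *
from plant import robot
np.set_printoptions(precision=3,suppress=True)
def st(k): s=robot.sense();print(k,s['t'],s['opening']*85,s['tcp_pos'],s['wrist_force'])
a=.3
print(robot.move_straight(pose([.514,.277,.072],0,a),vel=.12,contact_N=6));st('low')
robot.grip(.65,20);robot.sleep(.3);st('open')
robot.move_straight(pose([.500,.277,.2],0,a),vel=.12);st('up')
f=robot.grab_frame('wrist');cv2.imwrite('pics/wrist_rel.png',f['image'][:,:,::-1])
E
```

```text
False
low 19.6333 23.547625056630874 [0.517 0.277 0.065] [ 0.892  0.436 -0.508]
open 20.3417 55.36215012719458 [0.516 0.277 0.064] [ 0.013 -0.243  0.312]
up 21.5667 55.24526372622029 [0.502 0.277 0.192] [0.789 0.472 0.084]
```

View pics/wrist_rel.png

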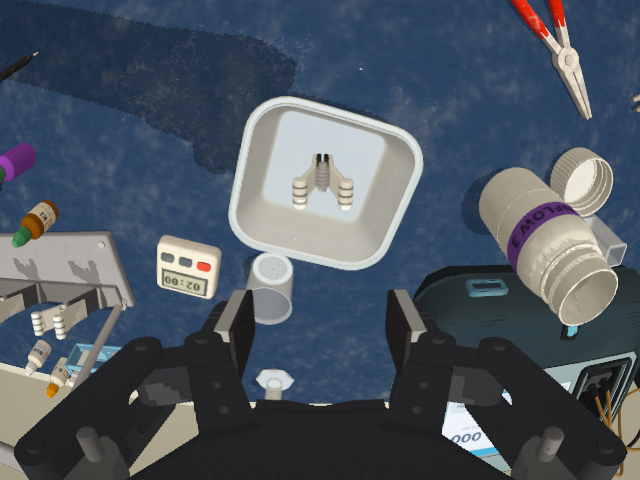

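The clip is in the tub at (323,180). I'll back the arm off along the known route and verify.

```bash
python3 - <<'E'
from h import *
from plant import robot
np.set_printoptions(precision=4,suppress=True)
a=.3
robot.move_straight(pose([.505,-.178,.2],0,a),vel=.22)
robot.move_joints([1.254, 0.469, -0.049, 1.532, 0.024, 1.141, -0.082])
s=robot.sense();print(s['t'],s['tcp_pos'],s['wrist_force'])
for n in('scene','top'):
    f=robot.grab_frame(n);pickle.dump(f,open(n+'9.pkl','wb'));cv2.imwrite(f'pics/{n}9.png',f['image'][:,:,::-1])
    w=cloud(f);z=w[...,2];hsv=cv2.cvtColor(f['image'],cv2.COLOR_RGB2HSV)
    R=(w[...,0]>.58)&(w[...,0]<.66)&(w[...,1]>-.35)&(w[...,1]<.15)
    m=R&(z>.07)&(z<.15)&(hsv[...,1]<50)&(hsv[...,2]>150)
    for y0 in (.022,-.078,-.178):
        k=m&(abs(w[...,1]-y0)<.035)
        if k.sum()>20: print(n,y0,k.sum(),np.median(w[k],0),np.percentile(w[k],3,axis=0),np.percentile(w[k],97,axis=0))
    k=(abs(w[...,0]-.516)<.04)&(abs(w[...,1]-.277)<.04)&(z>.01)
    print('tub',k.sum(),np.median(w[k],0),np.percentile(w[k],2,axis=0),np.percentile(w[k],98,axis=0))
    m=(hsv[...,0]>40)&(hsv[...,0]<85)&(hsv[...,1]>90)&(z>.04)&(w[...,0]>.52);print('cap',np.nanmedian(w[m],0))
E
python3 -c "
import cv2,numpy as np
a=cv2.imread('pics/scene9.png')[140:320,150:490];b=cv2.imread('pics/top9.png')[150:340,130:490]
cv2.imwrite('pics/c9.png',np.hstack([cv2.resize(a,(400,300)),cv2.resize(b,(400,300))]))"
```

```text
25.875 [ 0.1934 -0.6465  0.2419] [-0.4352 -0.2818  0.2476]
scene 0.022 135 [0.6156 0.0267 0.1122] [0.6036 0.0038 0.0815] [0.632  0.0401 0.1184]
scene -0.078 170 [ 0.6164 -0.0767  0.1113] [ 0.6035 -0.0966  0.0807] [ 0.6329 -0.0599  0.1185]
tub 381 [0.5101 0.2755 0.0445] [0.5016 0.2558 0.0119] [0.5227 0.2954 0.0646]
cap [0.6498 0.3645 0.0694]
top 0.022 343 [0.6178 0.0225 0.1032] [0.603  0.0028 0.0797] [0.635  0.0406 0.1175]
top -0.078 364 [ 0.618  -0.0792  0.1068] [ 0.6026 -0.0974  0.0799] [ 0.6358 -0.0595  0.1178]
tub 337 [0.5108 0.2838 0.0516] [0.5    0.2476 0.0111] [0.5538 0.2976 0.0654]
cap [ 0.5495 -0.0221  0.065 ]
```

View pics/c9.png

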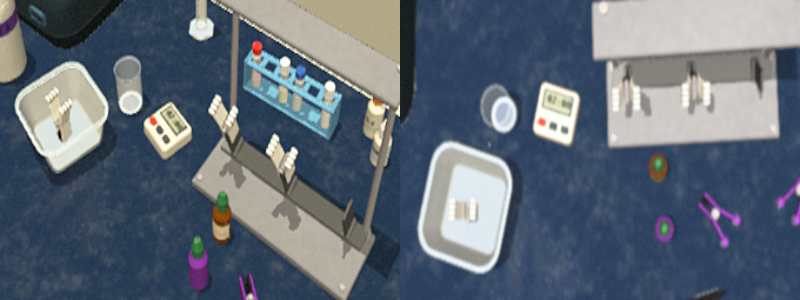

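The weak clip stands at rest on its jaws in the tub. Its top is at z = 0.065, so the pivot is at about 0.029 m, below both the rim and the 0.045 limit. The two stiff clips are within about 1 mm of where they started, and the bottle and beaker are upright. I'm handing in.

```bash
python3 - <<'E'
from plant import robot
robot.close_job();print(robot.sense()['t'])
E
```

```text
the job is handed in; nothing more can be done
the job is handed in; nothing more can be done
```

I squeezed the clips left, middle, right with 20 N. The left and middle clips stalled at 33 mm, so they are stiff. The right one gave way fully to the 28 mm target, so it is the weak one. I pulled it off along its tongue and released it in the tub, and the job was handed in shortly after t = 26 s (limit 61 s).

- **Weak clip:** it is at rest near the tub's centre, at about (0.51, 0.28) m in the world frame. It is standing on its jaws rather than lying flat. Its pivot is at about z = 0.03 m, worked out from the clip's top at 0.065 m, which is below the 0.045 m limit.
- **Stiff clips:** by the top camera both are within about 1 mm of where they started, and their grips have sprung back to full width. The scene camera's medians shifted by up to about 17 mm in y for the left clip, because it took in different pixels, but its grip extents agree with the start.
- **Beaker and bottle:** both stand upright in the pictures. The scene camera's check on the bottle cap failed because it picked up another green object at (0.65, 0.36). The top camera put the cap where it was at the start.
- **Robot:** the arm is back at its start pose, touching nothing.

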